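# Empty the battery bin of a desk organiser into the collection tray

## Robot

A 6-joint arm with a two-finger parallel gripper is mounted at the origin on a cart in front of the work surface, level with it; the furniture and walls round the work are solid. World frame = base frame: x ahead of the robot, y to its left, z up, the work surface at z = 0. Lengths are in m, angles in degrees, forces in N, time in s.
With the tool pointing down it reaches from about 0.375 to 0.9 m from the base axis. Payload 3.1 kg.
Tool frame: the origin (TCP) lies at the very end of the fingers, on their centre line; the grasp point (between the pads) lies 19 mm behind it; z points along the fingers, y is the line along which they close (so a half turn about z gives the same grasp; the last joint's range is limited). The gripper opens to 87 mm and grips with 3 to 60 N. Pads are 19 mm wide; open, the fingers measure 117 mm over their backs; the gripper's body (75 mm by 190 mm) begins 51 mm behind the grasp point.
Start: joints at [59.731, 30.224, 82.088, -0, 67.689, -10.227], TCP at [0.214, 0.587, 0.223] pointing down, gripper open.
Joint ranges: [-176.69, 176.69], [-43.24, 126.21], [12.49, 139.97], [-82, 262], [0, 151.66], [-163.58, 163.58]. Speed limits (degrees/s): [159.86, 159.86, 180, 180, 180, 180].

## Interface

Orientations are given as a 3x3 rotation matrix whose columns are the frame's x, y, z axes.
In Python, from rig import readout, cams, bot gives the robot as it stands.
- The arm moves only by the shell command python3 -m inch 'ROWS'. ROWS is JSON, a list of rows, each a list of 5 numbers: the shift along the world's x, y, z in cm, then the turn about the world's z in degrees, then the finger opening in cm, from 0 to 8.7. In form: [[dx, dy, dz, twist, fingers], ...]. A call has 1 to 10 rows; each row is the pose to reach, as a shift and turn from the pose commanded when the call began; what a row does not reach only later rows make up. A row lasts 1/12 s, in which the tool goes at most 41.7 mm and 7.16 degrees, less where a joint would pass 70% of its speed; a pose out of reach is approached as far as the arm can. A call with a gripper value outside its range is refused whole. The fingers move at their own pace and stop on an object; the grip force is fixed at half the most. Time passes only in rows, so rows that repeat a pose let the fingers close. It gives the time, the measured TCP pose, the force, the opening and the grip force at its end, in the units of the state.
- readout.read_state(): the state, without advancing time (a new reading comes with each control period).
- cams.capture(name): name is "scene" or "top" or "wrist"; returns a dict with "image" (400x640x3 uint8, blue, green, red), "intrinsics" (3x3 intrinsics, pixels), "k1" (the pictures are not rectified: a ray, as slopes to the right and down, at radius r is drawn at 1 + k1 r^2 times it, then the intrinsics apply), "xyz" and "rotation" of the camera in the world; the wrist camera has in their place "tool_from_camera" (4x4, takes a point from camera to tool coordinates, whose origin is the TCP and whose axes are the flange's). Camera axes: x right, y down, z forward; pixel columns grow to the right and rows downward; lengths in m; the calibration is good to about 2 mm. A picture is of the moment at which its call begins: read the wrist's pose just before it. There is no depth.
- bot.hand_in(): hands the job in; it is judged then, once.
The state is a dict: "time_s": time; "joint_positions": joint angles; "qvel": joint speeds; "tau": joint torques, N m; "position": TCP position; "tcp_rot": TCP orientation; "force": force on the tool from outside, world axes, zero at the start; "moment": the same for the moment, N m; "opening": opening from 0.0 (shut) to 1.0 (fully open); "grasp_force": force on a finger pad.
Only numpy, scipy, OpenCV 4.12 (cv2) and the standard library are available. Lean on these libraries where they do the work, as an engineer would, in place of code of your own. Each camera call takes 0.05 s, during which the arm holds its last target. There are 200 camera calls.

## Task

One of the three insert bins in the desk organiser holds a used battery. Lift that bin straight up out of the frame by its handle, keeping it level until it is clear, then tip the battery out of it into the open collection tray. Do not touch the battery with the gripper; afterwards set the empty bin down upright on the bare worktop, outside the organiser and the tray.

Things in the scene. Friction and masses are not known exactly. Their poses are not given: they have to be found in the camera images.
- bin_handle (a point): Handle centre of the bin with the battery, 72 mm above its underside. Handle: crossbar over the bin's middle, 10 (x) x 66 (y) x 18 (z) mm on 3 mm end uprights; fingers close along x and may reach 25 mm below this point. Loose grey bin, 92 (x) x 66 (y) mm, 46 high, about 120 g; z up, -x to its low front (32 mm). A ramp rises at 25 degrees from the flat rear floor to the front's top edge.
- battery_middle (a point): Middle of the battery, a rod 15 mm in diameter and 50 long (z its axis), about 23 g, lying along the bin's y on the flat rear (+x) part of its floor. It rolls out along the ramp and over the bin's front edge, under the handle, when the bin's top is tipped towards its front (-x) by more than about 35 degrees; 50 to 60 degrees does it surely.
- organiser: Black organiser frame, 108 (x) x 230 (y) x 42 mm high, fixed; origin: centre of its underside on the worktop, z up. Three bays along y (centres -74, 0, +74 mm), floors 5 mm up; each holds a bin of the same shape with 2 mm clearance all round, axes parallel to the frame's: one with the battery, one an eraser, one a binder clip. It stands left or right of the centre line.
- tray: Open dark steel collection tray, 220 (x) x 200 (y) x 45 mm high, 4 mm walls, fixed; origin: centre of its underside on the worktop, z up. It stands on the other side of the robot's centre line from the organiser. Half-way between the two the worktop is bare, a free strip at least 130 mm wide.

How it is judged:
By the outcome, as a careful person would: the job done as asked, in the order asked, and still so for the second after the job is handed in, with the robot touching nothing.
It also fails if it takes over 61 s, if anything falls off the work surface, if the arm or the gripper's body presses on something with over 40 N, if the wrist force passes 120 N, or if a joint passes its speed limit or range.

## Working session

There is one attempt and no reset: what is moved stays moved. The work goes in short steps, Python scripts to look and compute and a shell command to move; the robot and the scene stay as the last step left them, time stands still between calls to the robot, and variables do not carry over. Pictures are saved under pics/ and viewed, at most 10 in all, crops included, and the job is handed in when it is done.

```bash
ls; mkdir -p pics; python3 - <<'E'
from rig import readout,cams
import cv2,pickle
s=readout.read_state();print({k:s[k] for k in("time_s","position","tcp_rot","opening","force")})
for n in("top","scene"):
    c=cams.capture(n);cv2.imwrite(f"pics/{n}0.png",c["image"]);pickle.dump(c,open(f"pics/{n}0.pkl","wb"))
    print(n,c["xyz"],c["rotation"],c["intrinsics"],c["k1"])
E
```

```text
pics
{'time_s': 0.0, 'position': array([0.21381827, 0.58651908, 0.22156024]), 'tcp_rot': array([[-9.39435177e-01,  3.42724931e-01, -1.08160699e-03],
       [ 3.42726433e-01,  9.39433384e-01, -1.87305728e-03],
       [ 3.74154285e-04, -2.13031121e-03, -9.99997661e-01]]), 'opening': 1.0008338870991214, 'force': array([-0.39811334, -0.12150747, -0.26986584])}
top [ 0.40948221 -0.02979319  1.18442967] [[-9.28865368e-04 -9.96817872e-01  7.97073907e-02]
 [-9.99950619e-01  1.37214244e-04 -9.93686886e-03]
 [ 9.89431147e-03 -7.97126847e-02 -9.96768775e-01]] [[508.38467692   0.         325.39059451]
 [  0.         508.38467692 204.63765666]
 [  0.           0.           1.        ]] -0.018913458412358034
scene [-0.19562977 -0.90293841  0.6291646 ] [[ 0.77520767 -0.28815446  0.56215662]
 [-0.63118329 -0.31710941  0.70784835]
 [-0.02570451 -0.90355334 -0.42770393]] [[441.86823913   0.         311.60596381]
 [  0.         441.86823913 199.29627794]
 [  0.           0.           1.        ]] -0.056320657228350175
```

View pics/top0.png

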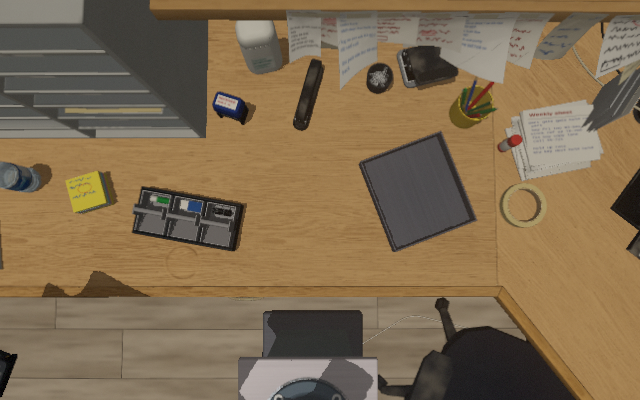

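View pics/scene0.png

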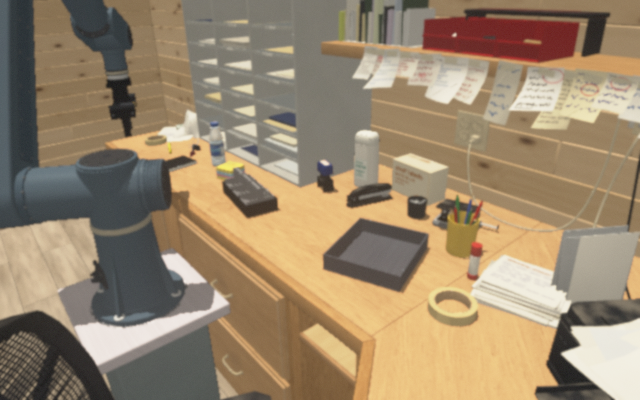

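The top view shows the organiser at about (188,218) px, left of the centre line. Its bins hold something green (158,199), something blue (190,206) and a black clip (222,211). The tray is at about (417,191). I'll enlarge both.

```bash
python3 - <<'E'
import cv2
i=cv2.imread("pics/top0.png")
a=cv2.resize(i[175:260,120:255],None,fx=5.9,fy=5.9,interpolation=cv2.INTER_CUBIC);cv2.imwrite("pics/org.png",a[:500])
b=cv2.resize(i[125:260,345:485],None,fx=4,fy=4,interpolation=cv2.INTER_CUBIC);cv2.imwrite("pics/tray.png",b)
E
```

```text
(no output)
```

View pics/org.png

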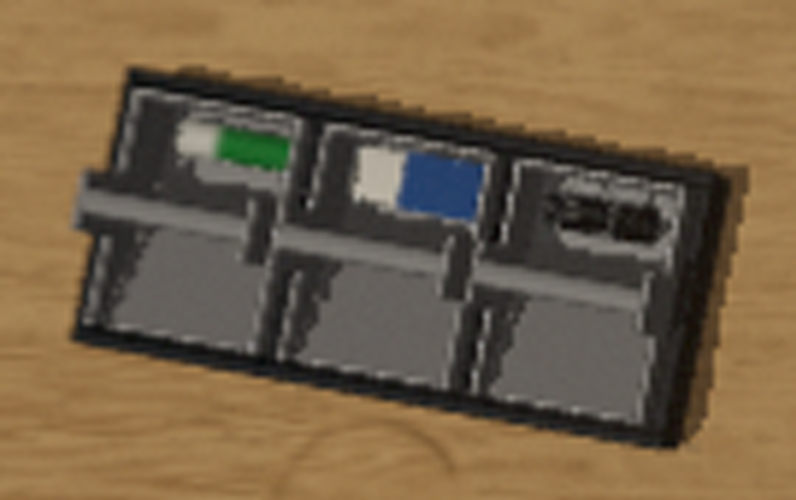

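View pics/tray.png

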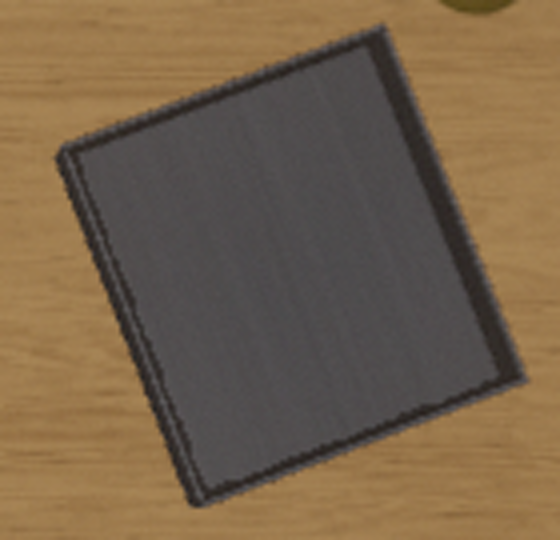

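The green and white rod, about 7 px wide, is the battery, in the left (+y) bin on its rear floor; the blue block in the middle is the eraser. The handle's top runs from about (82,200) to (265,222) in the organiser crop. The tray rim corners in its crop are (62,150), (383,28), (522,380) and (195,502).

```bash
cat > h.py <<'E'
import numpy as np,cv2,pickle
def px2w(c,uv,z):
    K=c["intrinsics"];d=np.array([c["k1"],0,0,0,0.])
    p=cv2.undistortPoints(np.float64(uv).reshape(-1,1,2),K,d)[:,0]
    r=np.c_[p,np.ones(len(p))]@np.array(c["rotation"]).T;o=np.array(c["xyz"])
    return o+r*((z-o[2])/r[:,2])[:,None]
E
python3 - <<'E'
from h import *
np.set_printoptions(precision=4,suppress=True)
c=pickle.load(open("pics/top0.pkl","rb"))
f=lambda a,s,x,y:(np.array(a)+.5)/s-.5+[x,y]
o=px2w(c,f([(130,75),(75,338),(660,442),(720,180)],5.9,120,175),.042)
h=px2w(c,f([(80,200),(265,224)],5.9,120,175),.086)
t=px2w(c,f([(60,150),(383,28),(524,380),(195,504)],4,345,125),.045)
b=px2w(c,f([(182,140),(292,150)],5.9,120,175),.018)
for n,p in(("org",o),("handle",h),("tray",t),("bat",b)):
    e=np.diff(np.r_[p,p[:1]],axis=0)
    print(n,p[:,:2].round(4).tolist(),"mean",p.mean(0),"len",np.linalg.norm(e,axis=1),"ang",np.degrees(np.arctan2(e[:,1],e[:,0])))
E
```

```text
org [[0.5402, 0.3738], [0.4396, 0.3919], [0.4002, 0.169], [0.4998, 0.1475]] mean [0.47   0.2706 0.042 ] len [0.1022 0.2264 0.1019 0.2299] ang [ 169.7677 -100.0236  -12.2036   79.8928]
handle [[0.489, 0.3753], [0.4802, 0.3072]] mean [0.4846 0.3413 0.086 ] len [0.0687 0.0687] ang [-97.3799  82.6201]
tray [[0.5972, -0.1188], [0.6678, -0.3038], [0.4667, -0.3797], [0.3974, -0.1931]] mean [ 0.5323 -0.2489  0.045 ] len [0.198  0.215  0.199  0.2132] ang [ -69.1232 -159.3291  110.3651   20.3963]
bat [[0.5174, 0.3612], [0.5135, 0.3182]] mean [0.5155 0.3397 0.018 ] len [0.0432 0.0432] ang [-95.2084  84.7916]
```

```bash
python3 -m inch '[[27,-24.4,-2,-80,8.7],[27,-24.4,-2,-80,8.7],[27,-24.4,-2,-80,8.7],[27,-24.4,-2,-80,8.7],[27,-24.4,-2,-80,8.7],[27,-24.4,-2,-80,8.7],[27,-24.4,-2,-80,8.7],[27,-24.4,-2,-80,8.7],[27,-24.4,-2,-80,8.7],[27,-24.4,-2,-80,8.7]]'; python3 -m inch '[[0,0,0,-8.4,8.7],[0,0,0,-8.4,8.7],[0,0,0,-8.4,8.7],[0,0,0,-8.4,8.7]]'
python3 - <<'E'
from rig import readout,cams
import cv2,pickle
s=readout.read_state();c=cams.capture("wrist");pickle.dump((s,c),open("pics/w1.pkl","wb"));cv2.imwrite("pics/w1.png",c["image"])
print(s["position"],s["tcp_rot"].round(3),c["tool_from_camera"].round(3))
E
```

```text
time_s: 0.93
position: [0.4893, 0.3388, 0.2018]
tcp_rot: [[0.041, 0.999, 0.003], [0.999, -0.041, -0.002], [-0.002, 0.003, -1.0]]
force: [-0.9, 0.4, 0.1]
opening: 0.998
grasp_force: 0.0
time_s: 1.27
position: [0.4836, 0.3433, 0.2023]
tcp_rot: [[0.172, 0.985, -0.001], [0.985, -0.172, -0.0], [-0.0, -0.001, -1.0]]
force: [-0.2, 0.3, 0.2]
opening: 1.003
grasp_force: 0.0
[0.48364686 0.34330151 0.20231109] [[ 0.172  0.985 -0.001]
 [ 0.985 -0.172 -0.   ]
 [-0.    -0.001 -1.   ]] [[-0.    -0.963 -0.268  0.074]
 [ 1.    -0.    -0.001  0.001]
 [ 0.001 -0.268  0.963 -0.162]
 [ 0.     0.     0.     1.   ]]
```

View pics/w1.png

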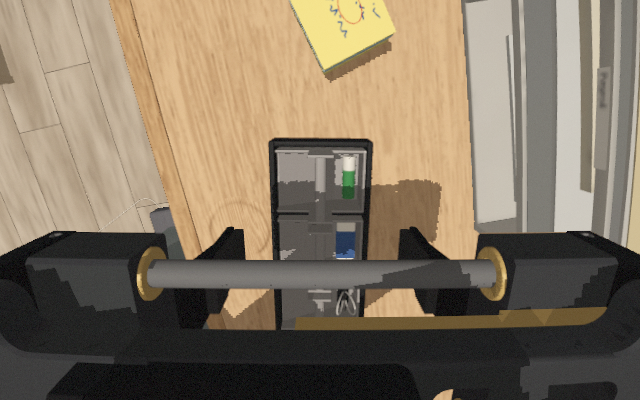

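The wrist view shows the battery bin's handle as a bar from about (320,154) to (320,192), with the frame edges symmetric about column 320, so the twist is right.

```bash
cat >> h.py <<'E'
def wcam(s,c):
    T=np.eye(4);T[:3,:3]=s["tcp_rot"];T[:3,3]=s["position"];M=T@c["tool_from_camera"]
    return dict(c,xyz=M[:3,3],rotation=M[:3,:3])
E
python3 - <<'E'
from h import *
s,c=pickle.load(open("pics/w1.pkl","rb"));c2=wcam(s,c)
print(px2w(c2,[(320,154),(320,192)],.086),px2w(c2,[(271,139),(371,139)],.042),px2w(c2,[(349,155),(349,197)],.02))
cv2.imwrite("pics/w1c.png",cv2.resize(c["image"][130:230,250:390],None,fx=5,fy=5,interpolation=cv2.INTER_CUBIC))
E
```

```text
[[0.48913925 0.37845268 0.086     ]
 [0.48308159 0.34397783 0.086     ]] [[0.44126294 0.3963297  0.042     ]
 [0.5418072  0.37877872 0.042     ]] [[0.51857729 0.36303908 0.02      ]
 [0.51140052 0.31544605 0.02      ]]
```

View pics/w1c.png

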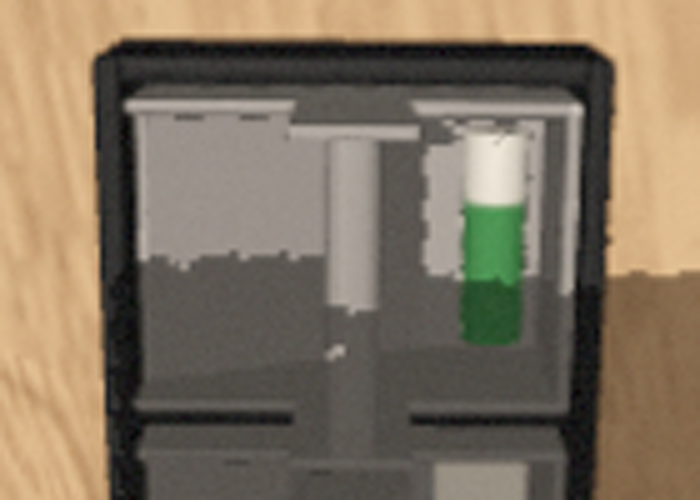

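```bash
python3 - <<'E'
from h import *
s,c=pickle.load(open("pics/w1.pkl","rb"));c2=wcam(s,c)
p=px2w(c2,[(320.8,155.5),(320.8,220)],.086);print(p,p.mean(0),np.linalg.norm(p[1]-p[0]))
E
```

```text
[[0.48961025 0.37700961 0.086     ]
 [0.4790966  0.3169424  0.086     ]] [0.48435342 0.34697601 0.086     ] 0.060980382712661305
```

```bash
python3 -m inch '[[0,0.1,-4,0,5],[0,0.1,-8,0,5],[0,0.1,-11,0,5],[0,0.1,-13,0,5],[0,0.1,-14.4,0,5],[0,0.1,-14.4,0,5],[0,0.1,-14.4,0,0],[0,0.1,-14.4,0,0],[0,0.1,-14.4,0,0],[0,0.1,-14.4,0,0]]'; python3 -m inch '[[0,0,0,0,0],[0,0,0,0,0],[0,0,0,0,0],[0,0,0,0,0]]'
```

```text
time_s: 2.15
position: [0.485, 0.3447, 0.0601]
tcp_rot: [[0.174, 0.985, 0.003], [0.985, -0.174, 0.001], [0.002, 0.002, -1.0]]
force: [-0.4, 0.1, -0.3]
opening: 0.357
grasp_force: 0.0
time_s: 2.48
position: [0.4839, 0.3441, 0.0587]
tcp_rot: [[0.175, 0.985, -0.0], [0.985, -0.175, -0.0], [-0.0, -0.0, -1.0]]
force: [-0.3, -0.6, 0.4]
opening: 0.108
grasp_force: 29.9
```

```bash
python3 -m inch '[[0,0,0.3,0,0],[0,0,0.8,0,0],[0,0,1.6,0,0],[0,0,2.6,0,0],[0,0,3.6,0,0],[0,0,4.6,0,0],[0,0,5.6,0,0],[0,0,7,0,0],[0,0,9,0,0],[0,0,11,0,0]]'
python3 - <<'E'
from rig import readout,cams
import cv2
c=cams.capture("wrist");cv2.imwrite("pics/w2.png",c["image"])
E
```

```text
time_s: 3.32
position: [0.4837, 0.3439, 0.1698]
tcp_rot: [[0.175, 0.985, -0.001], [0.985, -0.175, -0.0], [-0.0, -0.001, -1.0]]
force: [-0.1, -0.5, -0.9]
opening: 0.109
grasp_force: 29.9
```

View pics/w2.png

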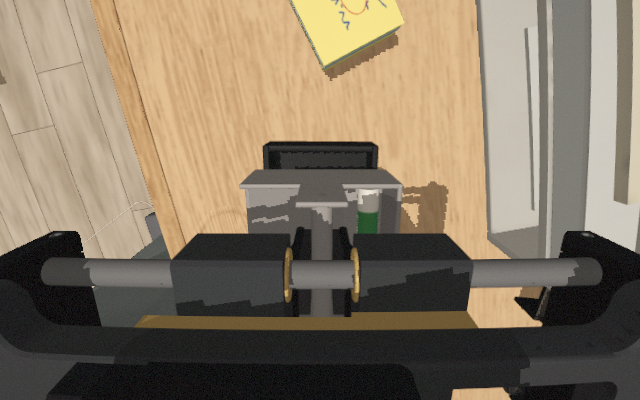

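The bin hangs level, clear of the frame, with the green battery at (367,215) still inside. I'll carry it to the free strip, turning its front towards the tray.

```bash
python3 -m inch '[[0,-0.5,1,2,0],[0,-1.5,1.6,5,0],[0,-3,2,10,0],[-0.2,-5,2,16,0],[-0.4,-7.2,2,22,0],[-0.6,-9.4,2,28,0],[-0.8,-11.6,2,34,0],[-1,-13.8,2,40,0],[-1.2,-16,2,46,0],[-1.3,-18.2,2,52,0]]'; python3 -m inch '[[-0.1,-2.2,0,6,0],[-0.2,-4.4,0,12,0],[-0.3,-6.6,0,18,0],[-0.4,-8.8,0,24,0],[-0.5,-11,0,30,0],[-0.6,-13.2,0,36,0],[-0.7,-15.4,-0.5,42,0],[-0.8,-17.4,-1.5,48,0],[-1,-19,-3,54,0],[-1.2,-20,-5,60,0]]';python3 -m inch '[[0,-0.6,-1,3,0],[-0.1,-1.2,-2.5,6,0],[-0.1,-1.5,-4,8.7,0],[-0.1,-1.5,-5.5,8.7,0],[-0.1,-1.5,-6,8.7,0],[-0.1,-1.5,-6,8.7,0],[-0.1,-1.5,-6,8.7,0]]'
```

```text
time_s: 4.2
position: [0.4707, 0.1612, 0.1889]
tcp_rot: [[-0.672, 0.74, 0.0], [0.74, 0.672, 0.0], [-0.0, 0.0, -1.0]]
force: [0.4, -0.7, -0.9]
opening: 0.113
grasp_force: 29.9
time_s: 5.03
position: [0.4608, -0.04, 0.1395]
tcp_rot: [[-0.978, -0.211, 0.005], [-0.211, 0.978, -0.002], [-0.005, -0.003, -1.0]]
force: [0.3, 0.3, -1.0]
opening: 0.113
grasp_force: 29.9
time_s: 5.62
position: [0.4583, -0.0528, 0.0788]
tcp_rot: [[-0.936, -0.352, 0.0], [-0.352, 0.936, -0.0], [-0.0, -0.0, -1.0]]
force: [0.4, -0.2, -1.0]
opening: 0.112
grasp_force: 29.9
```

```bash
python3 -m inch '[[0,0,-0.8,0,0],[0,0,-1.6,0,0],[0,0,-2.1,0,0],[0,0,-2.4,0,0],[0,0,-2.5,0,0],[0,0,-2.5,0,0],[0,0,-2.5,0,0]]'; python3 -m inch '[[0,0,0,0,3],[0,0,0,0,4],[0,0,0,0,4],[0,0,0,0,4],[0,0,3,0,5],[0,0,7,0,8.7],[0,0,10,0,8.7],[0,0,10,0,8.7],[0,0,10,0,8.7],[0,0,10,0,8.7]]'
python3 - <<'E'
from rig import readout,cams
import cv2,pickle
s=readout.read_state();c=cams.capture("wrist");cv2.imwrite("pics/w3.png",c["image"]);pickle.dump((s,c),open("pics/w3.pkl","wb"))
c=cams.capture("top");cv2.imwrite("pics/top3.png",c["image"]);pickle.dump(c,open("pics/top3.pkl","wb"))
E
```

```text
time_s: 6.2
position: [0.458, -0.0527, 0.0536]
tcp_rot: [[-0.936, -0.352, -0.0], [-0.352, 0.936, 0.0], [0.0, 0.0, -1.0]]
force: [-0.0, -0.5, -0.7]
opening: 0.109
grasp_force: 29.9
time_s: 7.03
position: [0.4576, -0.0526, 0.1533]
tcp_rot: [[-0.936, -0.352, -0.0], [-0.352, 0.936, 0.0], [0.0, 0.0, -1.0]]
force: [0.7, -0.5, -0.2]
opening: 0.783
grasp_force: 0.0
```

View pics/w3.png

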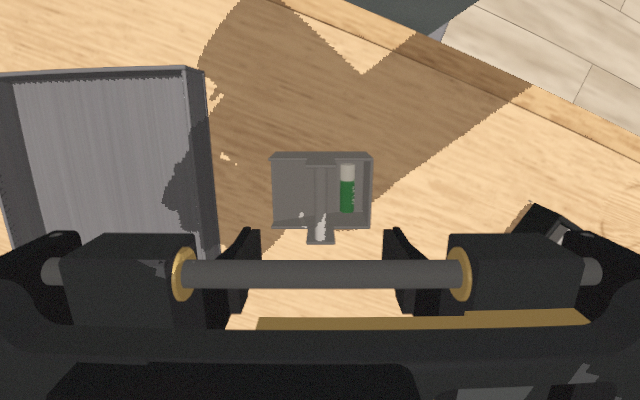

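The bin stands upright on the strip with the battery inside at (347,187). Its bar runs from about (321,165) to (321,243), and the tray's near corner is at about (186,67).

```bash
python3 - <<'E'
from h import *
s,c=pickle.load(open("pics/w3.pkl","rb"));c2=wcam(s,c)
print(px2w(c2,[(321,166),(321,243)],.081),px2w(c2,[(186,66)],.045),px2w(c2,[(269,155),(372,155)],.046))
cv2.imwrite("pics/w3c.png",cv2.resize(c["image"][60:260,170:390],None,fx=3,fy=3,interpolation=cv2.INTER_CUBIC))
E
```

```text
[[ 0.42818515 -0.06389232  0.081     ]
 [ 0.48731806 -0.04166558  0.081     ]] [[ 0.39512512 -0.19427335  0.045     ]] [[ 0.44068308 -0.1071771   0.046     ]
 [ 0.40936782 -0.02386837  0.046     ]]
```

View pics/w3c.png

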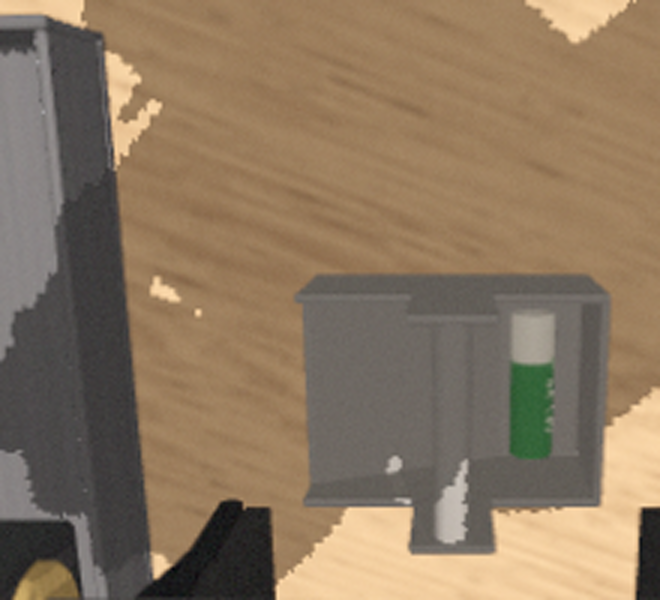

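```bash
python3 -m inch '[[0,0,0,-7,8.7],[0,0,0,-14,8.7],[0,0,0,-21,8.7],[0,0,0,-28,8.7],[0,0,0,-35,8.7],[0,0,0,-42,8.7],[0,0,0,-49,8.7],[0,0,0,-56,8.7],[0,0,0,-63,8.7],[0,0,0,-70,8.7]]'; python3 -m inch '[[0,0,0,-7,8.7],[0,0,0,-14,8.7],[0,0,0,-20,8.7],[0,0,-2,-20,8.7],[0,0,-5,-20,8.7],[0,0,-8,-20,8.7],[0,0,-9,-20,8.7],[0,0,-9.5,-20,8.7],[0,0,-9.5,-20,8.7],[0,0,-9.5,-20,8.7]]'; python3 -m inch '[[0,0,0,0,7.5],[0,0,0,0,6],[0,0,0,0,4],[0,0,0,0,4],[0,0,0,0,4],[0,0,0,0,4]]'
```

```text
time_s: 7.97
position: [0.4571, -0.0525, 0.152]
tcp_rot: [[-0.647, 0.763, -0.004], [0.763, 0.647, 0.001], [0.003, -0.002, -1.0]]
force: [-0.4, -0.0, -0.3]
opening: 1.001
grasp_force: 0.0
time_s: 8.8
position: [0.4579, -0.0528, 0.0581]
tcp_rot: [[-0.352, 0.936, -0.001], [0.936, 0.352, 0.0], [0.001, -0.001, -1.0]]
force: [0.2, -0.0, 0.1]
opening: 0.998
grasp_force: 0.0
time_s: 9.3
position: [0.4584, -0.053, 0.0592]
tcp_rot: [[-0.353, 0.936, 0.001], [0.936, 0.353, -0.0], [-0.001, 0.001, -1.0]]
force: [-0.8, -0.2, 5.3]
opening: 0.759
grasp_force: 30.0
```

```bash
python3 -m inch '[[0,0,0.5,0,4],[0,0,1.5,0,4],[0,0,2.5,0,4],[0,0,3.3,0,4],[0.3,-0.8,3.5,0,4],[0.9,-2.3,3.5,0,4],[1.5,-4,3.5,0,4],[1.9,-5,3.5,0,4],[2,-5.4,3.5,0,4],[2,-5.4,3.5,0,4]]'
python3 - <<'E'
from rig import readout,cams
import cv2,pickle
c=cams.capture("scene");cv2.imwrite("pics/s4.png",cv2.resize(c["image"][150:320,290:450],None,fx=3.5,fy=3.5,interpolation=cv2.INTER_CUBIC))
E
```

```text
time_s: 10.13
position: [0.4785, -0.108, 0.0933]
tcp_rot: [[-0.351, 0.936, 0.0], [0.936, 0.351, -0.0], [-0.0, 0.0, -1.0]]
force: [0.3, -0.5, -1.7]
opening: 0.754
grasp_force: 30.0
```

View pics/s4.png

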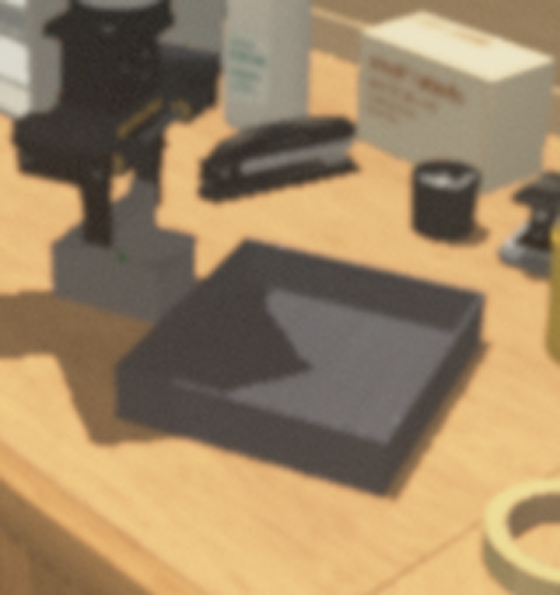

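The bin is held level by its handle ends, just short of the tray's near wall, and the green battery tip is visible at (120,255) in the crop. Next I'll press its front face against the wall so it pivots in the grip, tipping its front edge over the wall.

```bash
python3 -m inch '[[0.18,-0.47,0,0,4],[0.35,-0.94,0.2,0,4],[0.53,-1.4,0.55,0,4],[0.7,-1.87,0.85,0,4]]'; python3 -m inch '[[0.18,-0.47,0.25,0,4],[0.36,-0.94,0.4,0,4],[0.55,-1.45,0.55,0,4],[0.55,-1.45,0.55,0,4]]'
python3 - <<'E'
from h import *
from rig import readout,cams
s=readout.read_state();print(s["force"],s["moment"])
for n in("wrist","scene","top"):
    c=cams.capture(n);cv2.imwrite(f"pics/{n}5.png",c["image"])
    b,g,r=[c["image"][...,i].astype(int) for i in range(3)]
    m=((g>1.4*r)&(g>1.3*b)&(g>50)).astype(np.uint8)
    N,_,st,ce=cv2.connectedComponentsWithStats(m)
    print(n,[(st[i].tolist(),ce[i].round(1).tolist()) for i in range(1,N) if st[i,4]>8])
E
```

```text
time_s: 10.52
position: [0.4832, -0.1239, 0.1016]
tcp_rot: [[-0.352, 0.936, -0.005], [0.936, 0.353, 0.004], [0.005, -0.003, -1.0]]
force: [-1.0, 4.9, -3.1]
opening: 0.753
grasp_force: 30.0
time_s: 10.85
position: [0.4898, -0.1403, 0.108]
tcp_rot: [[-0.352, 0.936, -0.002], [0.936, 0.352, 0.001], [0.001, -0.002, -1.0]]
force: [-3.8, 2.5, 1.8]
opening: 0.754
grasp_force: 30.0
[-3.76429605  2.50964166  1.83861375] [0.62566968 0.84486884 0.0108239 ]
wrist [([312, 162, 51, 21, 946], [337.3, 172.0])]
scene [([456, 201, 3, 7, 13], [457.2, 203.9])]
top [([463, 88, 4, 12, 21], [464.5, 93.0]), ([480, 109, 16, 4, 26], [487.6, 110.3])]
```

```bash
cat >> h.py <<'E'
def pred(c,th,x,z,y=0.):
    t=np.radians(th);X=x*np.cos(t)-z*np.sin(t);Z=x*np.sin(t)+z*np.cos(t)
    p=np.linalg.inv(c["tool_from_camera"])@[X,y,-Z-.0128,1]
    return cv2.projectPoints(p[:3].reshape(1,1,3),np.zeros(3),np.zeros(3),c["intrinsics"],np.array([c["k1"],0,0,0.]))[0].ravel()
E
python3 - <<'E'
from h import *
s,c=pickle.load(open("pics/w3.pkl","rb"))
for th in (0,10,20,25,30,40,50,60):print(th,pred(c,th,.031,-.061).round(),"rear rim",pred(c,th,.046,-.026).round(),"in-lip batt",pred(c,th,-.035,-.035).round())
E
```

```text
0 [321. 173.] rear rim [321. 159.] in-lip batt [321. 279.]
10 [321. 160.] rear rim [321. 154.] in-lip batt [321. 266.]
20 [321. 147.] rear rim [321. 152.] in-lip batt [321. 253.]
25 [321. 142.] rear rim [321. 152.] in-lip batt [321. 246.]
30 [321. 137.] rear rim [321. 153.] in-lip batt [321. 240.]
40 [321. 128.] rear rim [321. 158.] in-lip batt [321. 227.]
50 [321. 122.] rear rim [321. 166.] in-lip batt [321. 215.]
60 [321. 119.] rear rim [321. 180.] in-lip batt [321. 204.]
```

```bash
python3 - <<'E'
from h import *
g=cv2.imread("pics/wrist5.png");s,c=pickle.load(open("pics/w3.pkl","rb"))
for u in(260,285,340,360,375):print(u,[(r,*g[r-1:r+2,u-2:u+3].mean((0,1)).astype(int).tolist()) for r in range(120,236,5)])
for th in(0,15,25,35):print(th,[pred(c,th,.046,-.026,y).round().tolist() for y in(-.033,.033)],[pred(c,th,-.046,-.04,y).round().tolist() for y in(-.033,.033)])
E
```

```text
260 [(120, 88, 121, 151), (125, 88, 120, 150), (130, 86, 119, 148), (135, 89, 114, 137), (140, 91, 107, 121), (145, 92, 99, 104), (150, 98, 104, 109), (155, 93, 98, 104), (160, 95, 100, 106), (165, 94, 102, 110), (170, 95, 106, 117), (175, 93, 108, 122), (180, 89, 107, 126), (185, 87, 108, 129), (190, 84, 108, 133), (195, 84, 114, 142), (200, 88, 120, 151), (205, 90, 122, 152), (210, 89, 117, 143), (215, 79, 85, 92), (220, 82, 86, 89), (225, 89, 94, 98), (230, 91, 96, 101), (235, 89, 94, 99)]
285 [(120, 93, 98, 103), (125, 93, 99, 103), (130, 92, 98, 103), (135, 93, 98, 103), (140, 93, 98, 103), (145, 93, 99, 103), (150, 99, 105, 110), (155, 97, 101, 107), (160, 105, 110, 116), (165, 112, 118, 124), (170, 117, 124, 130), (175, 115, 122, 128), (180, 107, 114, 119), (185, 103, 109, 115), (190, 104, 110, 115), (195, 104, 110, 115), (200, 103, 109, 115), (205, 103, 108, 113), (210, 103, 108, 114), (215, 101, 107, 113), (220, 102, 107, 113), (225, 103, 108, 114), (230, 103, 108, 114), (235, 95, 100, 105)]
340 [(120, 93, 99, 103), (125, 93, 98, 103), (130, 93, 99, 103), (135, 93, 98, 103),
[... 988 characters left out ...]
9, 103), (135, 93, 99, 104), (140, 94, 99, 104), (145, 93, 99, 104), (150, 102, 107, 112), (155, 82, 86, 91), (160, 82, 85, 91), (165, 81, 85, 91), (170, 81, 85, 90), (175, 81, 86, 91), (180, 83, 88, 92), (185, 85, 90, 95), (190, 87, 92, 97), (195, 96, 101, 107), (200, 133, 140, 147), (205, 116, 123, 129), (210, 105, 111, 117), (215, 93, 98, 103), (220, 83, 88, 93), (225, 81, 86, 91), (230, 82, 87, 92), (235, 85, 90, 95)]
0 [[263.0, 159.0], [380.0, 159.0]] [[273.0, 289.0], [369.0, 289.0]]
15 [[258.0, 153.0], [385.0, 153.0]] [[275.0, 266.0], [368.0, 266.0]]
25 [[254.0, 152.0], [389.0, 152.0]] [[275.0, 251.0], [367.0, 251.0]]
35 [[250.0, 155.0], [393.0, 155.0]] [[275.0, 236.0], [367.0, 236.0]]
```

The bin has pivoted about 24°: its rear wall's outside shows from row 120 to 150. The battery has moved to the foot of the ramp. I'll go on to 60°.

```bash
python3 -m inch '[[0.18,-0.47,0,0,4],[0.35,-0.94,0,0,4],[0.53,-1.4,0,0,4],[0.7,-1.87,0,0,4],[0.88,-2.34,0,0,4],[1.06,-2.81,0,0,4],[1.21,-3.23,0,0,4],[1.37,-3.65,-0.15,0,4],[1.52,-4.05,-0.3,0,4],[1.67,-4.45,-0.4,0,4]]'; python3 -m inch '[[0,0,0,0,4],[0,0,0,0,4],[0,0,0,0,4],[0,0,0,0,4],[0,0,0,0,4],[0,0,0,0,4]]'
cat > look.py <<'E'
from h import *
from rig import readout,cams
import sys
for n in("wrist","scene","top"):
    s=readout.read_state();c=cams.capture(n);cv2.imwrite(f"pics/{n}{sys.argv[1]}.png",c["image"]);pickle.dump((s,c),open(f"pics/{n}{sys.argv[1]}.pkl","wb"))
    b,g,r=[c["image"][...,i].astype(int) for i in range(3)]
    m=((g>1.4*r)&(g>1.3*b)&(g>50)).astype(np.uint8)
    N,_,st,ce=cv2.connectedComponentsWithStats(m)
    print(n,[(st[i].tolist(),ce[i].round(1).tolist(),px2w(c if "xyz" in c else wcam(s,c),[ce[i]],.012)[0].round(3).tolist()) for i in range(1,N) if st[i,4]>8])
E
python3 look.py 6
```

```text
time_s: 11.83
position: [0.5077, -0.1853, 0.1036]
tcp_rot: [[-0.353, 0.936, 0.001], [0.936, 0.353, -0.001], [-0.001, 0.0, -1.0]]
force: [-2.8, 3.8, 1.8]
opening: 0.754
grasp_force: 30.0
time_s: 12.33
position: [0.5082, -0.185, 0.1037]
tcp_rot: [[-0.352, 0.936, 0.002], [0.936, 0.352, -0.001], [-0.002, 0.001, -1.0]]
force: [-0.6, 1.1, -0.3]
opening: 0.758
grasp_force: 30.0
wrist []
scene [([456, 201, 3, 7, 12], [457.3, 204.0], [0.934, -0.218, 0.012])]
top [([464, 88, 3, 12, 20], [464.6, 92.5], [0.77, -0.371, 0.012]), ([480, 109, 16, 4, 31], [487.3, 110.5], [0.726, -0.424, 0.012])]
```

```bash
python3 -m inch '[[0,0,1,0,4],[0.2,-0.5,3,0,4],[0.5,-1.4,6,0,4],[0.8,-2.2,9,0,4],[1,-2.8,10,0,4],[1,-2.8,10,0,4],[1,-2.8,10,0,4],[1,-2.8,10,0,4]]'; python3 look.py 7
python3 - <<'E'
from h import *
g=cv2.imread("pics/wrist7.png")
for u in(285,340,360):print(u,[(r,*g[r-1:r+2,u-2:u+3].mean((0,1)).astype(int).tolist()) for r in range(60,246,8)])
E
```

```text
time_s: 13.15
position: [0.5164, -0.2117, 0.2027]
tcp_rot: [[-0.352, 0.936, -0.002], [0.936, 0.352, 0.002], [0.002, -0.001, -1.0]]
force: [-0.7, -0.0, -1.3]
opening: 0.757
grasp_force: 30.0
wrist []
scene [([456, 201, 3, 7, 12], [457.2, 203.8], [0.936, -0.217, 0.012])]
top [([463, 88, 4, 16, 28], [464.2, 94.4], [0.765, -0.37, 0.012]), ([480, 109, 16, 4, 31], [487.3, 110.5], [0.726, -0.424, 0.012])]
285 [(60, 82, 114, 144), (68, 82, 113, 144), (76, 170, 178, 186), (84, 169, 178, 186), (92, 169, 178, 186), (100, 170, 177, 186), (108, 137, 144, 151), (116, 110, 116, 122), (124, 99, 105, 111), (132, 99, 105, 111), (140, 100, 105, 111), (148, 100, 105, 111), (156, 100, 106, 112), (164, 93, 98, 104), (172, 95, 101, 106), (180, 95, 101, 106), (188, 95, 100, 106), (196, 94, 100, 106), (204, 75, 76, 78), (212, 73, 73, 74), (220, 71, 72, 74), (228, 73, 73, 75), (236, 100, 105, 112), (244, 101, 107, 112)]
340 [(60, 96, 130, 161), (68, 89, 121, 152), (76, 168, 177, 185), (84, 169, 177, 185), (92, 169, 177, 186), (100, 169, 177, 186), (108, 169, 178, 186), (116, 171, 178, 186), (124, 171, 179, 186), (132, 171, 179, 186), (140, 170, 179, 186), (148, 170, 179, 186), (156, 171, 179, 186), (164, 115, 122, 128), (172, 154, 162, 170), (180, 130, 137, 144), (188, 95, 100, 106), (196, 95, 101, 107), (204, 74, 73, 77), (212, 73, 72, 74), (220, 73, 74, 75), (228, 73, 73, 75), (236, 100, 106, 112), (244, 101, 107, 112)]
360 [(60, 160, 206, 241), (68, 162, 208, 244), (76, 170, 178, 186), (84, 169, 177, 185), (92, 169, 177, 186), (100, 170, 178, 186), (108, 169, 177, 186), (116, 170, 178, 186), (124, 171, 178, 186), (132, 170, 179, 186), (140, 171, 179, 187), (148, 171, 179, 186), (156, 171, 179, 186), (164, 131, 138, 145), (172, 154, 162, 169), (180, 155, 163, 170), (188, 155, 163, 170), (196, 155, 163, 170), (204, 74, 75, 77), (212, 73, 73, 76), (220, 74, 74, 76), (228, 75, 74, 77), (236, 99, 104, 111), (244, 102, 107, 113)]
```

```bash
python3 -m inch '[[-0.5,1.3,0,0,4],[-1.4,3.7,0,0,4],[-2.4,6.4,0,0,4],[-3.4,9,0,0,4],[-4.4,11.7,0,0,4],[-5.3,14,0,0,4],[-5.8,15.4,0,0,4],[-6,15.9,0,0,4],[-6,15.9,0,0,4]]'; python3 look.py 8; python3 - <<'E'
from h import *
g=cv2.imread("pics/top8.png")[125:260,345:485];a=cv2.imread("pics/top0.png")[125:260,345:485]
d=cv2.absdiff(g,a).max(2);m=cv2.morphologyEx((d>30).astype(np.uint8),cv2.MORPH_OPEN,np.ones((2,2)))
N,_,st,ce=cv2.connectedComponentsWithStats(m)
print([(st[i].tolist(),(ce[i]+[345,125]).round(1).tolist(),g[int(ce[i][1]),int(ce[i][0])].tolist()) for i in range(1,N)])
E
```

```text
time_s: 14.05
position: [0.4567, -0.0523, 0.2034]
tcp_rot: [[-0.355, 0.935, -0.001], [0.935, 0.355, 0.0], [0.0, -0.001, -1.0]]
force: [-0.2, 0.4, -1.5]
opening: 0.754
grasp_force: 30.0
wrist []
scene [([456, 201, 3, 6, 11], [457.2, 203.5], [0.937, -0.215, 0.012])]
top [([463, 88, 4, 16, 25], [464.3, 94.0], [0.766, -0.371, 0.012]), ([480, 108, 16, 5, 30], [487.6, 110.3], [0.727, -0.425, 0.012]), ([444, 167, 11, 14, 77], [448.9, 173.9], [0.575, -0.33, 0.012])]
[([0, 40, 43, 95, 2994], [361.9, 220.1], [109, 105, 92]), ([102, 43, 11, 21, 118], [451.8, 178.7], [52, 117, 50]), ([28, 58, 2, 2, 4], [373.5, 183.5], [46, 48, 49]), ([29, 63, 3, 3, 8], [375.1, 188.9], [47, 48, 51]), ([32, 63, 16, 11, 68], [385.2, 192.7], [47, 46, 49]), ([48, 66, 4, 3, 10], [394.3, 192.2], [44, 44, 48]), ([49, 73, 3, 4, 9], [395.1, 199.6], [46, 47, 50]), ([44, 75, 4, 4, 14], [390.5, 201.5], [48, 48, 49]), ([33, 76, 2, 2, 4], [378.5, 201.5], [83, 77, 69]), ([50, 78, 2, 2, 4], [395.5, 203.5], [46, 47, 48]), ([43, 81, 8, 8, 42], [391.7, 210.1], [48, 48, 50]), ([42, 90, 7, 12, 54], [389.6, 219.8], [46, 44, 47])]
```

The battery lies in the tray, seen from above at about (450,177) px, against its far wall. Next I'll level the bin by drawing its underside outwards over the inner edge of the same wall.

```bash
python3 -m inch '[[0.6,-1.5,0,0,4],[1.5,-4,0,0,4],[2.5,-6.7,0,0,4],[3.5,-9.4,0,0,4],[4.5,-12,0,0,4],[5.4,-14.2,0,0,4],[5.8,-15.4,-1,0,4],[5.8,-15.4,-3,0,4],[5.8,-15.4,-6,0,4],[5.8,-15.4,-8,0,4]]'; python3 -m inch '[[0,0,-1,0,4],[0,0,-2,0,4],[0,0,-2.4,0,4],[0,0,-2.4,0,4]]'
```

```text
time_s: 15.03
position: [0.5143, -0.2081, 0.1209]
tcp_rot: [[-0.351, 0.936, -0.002], [0.936, 0.351, 0.001], [0.002, -0.001, -1.0]]
force: [-1.0, -0.3, -1.8]
opening: 0.756
grasp_force: 30.0
time_s: 15.37
position: [0.5152, -0.2075, 0.0989]
tcp_rot: [[-0.352, 0.936, -0.001], [0.936, 0.352, 0.001], [0.001, -0.001, -1.0]]
force: [-0.0, -0.4, -0.2]
opening: 0.755
grasp_force: 30.0
```

```bash
python3 -m inch '[[-0.35,0.94,0.1,0,4],[-0.53,1.4,0.1,0,4],[-0.77,2.06,0.4,0,4],[-1.02,2.71,0.6,0,4],[-1.27,3.37,0.8,0,4],[-1.4,3.72,0.85,0,4]]'; python3 -m inch '[[-0.13,0.35,0.05,0,4],[-0.35,0.93,0.05,0,4],[-0.6,1.6,0.05,0,4],[-0.85,2.27,-0.05,0,4],[-1.1,2.9,-0.2,0,4],[-1.35,3.6,-0.4,0,4],[-1.56,4.14,-0.65,0,4],[-1.56,4.14,-0.65,0,4]]'; python3 look.py 9; python3 - <<'E'
from h import *
g=cv2.imread("pics/wrist9.png");s,c=pickle.load(open("pics/w3.pkl","rb"))
for u in(285,360):print(u,[(r,*g[r-1:r+2,u-2:u+3].mean((0,1)).astype(int).tolist()) for r in range(60,246,6)])
for th in(-10,0,10,20,50):print(th,"rim",pred(c,th,.046,-.026).round(),"bottom",pred(c,th,.046,-.072).round())
E
```

```text
time_s: 15.87
position: [0.5029, -0.1713, 0.1104]
tcp_rot: [[-0.354, 0.935, 0.005], [0.935, 0.354, -0.005], [-0.006, 0.003, -1.0]]
force: [-0.0, -4.9, 5.4]
opening: 0.759
grasp_force: 30.0
time_s: 16.53
position: [0.4857, -0.1272, 0.1017]
tcp_rot: [[-0.353, 0.936, 0.001], [0.936, 0.353, 0.001], [0.001, 0.001, -1.0]]
force: [1.7, 0.2, 6.4]
opening: 0.755
grasp_force: 30.0
wrist []
scene [([456, 201, 3, 7, 13], [457.2, 203.9], [0.934, -0.217, 0.012])]
top [([463, 88, 4, 13, 21], [464.4, 93.0], [0.768, -0.371, 0.012]), ([480, 109, 16, 4, 28], [487.4, 110.5], [0.726, -0.424, 0.012]), ([444, 167, 10, 14, 77], [448.8, 173.8], [0.575, -0.329, 0.012])]
285 [(60, 85, 117, 146), (66, 85, 117, 147), (72, 84, 115, 145), (78, 81, 113, 143), (84, 80, 112, 142), (90, 84, 116, 146), (96, 87, 118, 148), (102, 86, 119, 148), (108, 86, 118, 148), (114, 88, 121, 151), (120, 85, 117, 147), (126, 80, 110, 141), (132, 82, 114, 144), (138, 85, 117, 147), (144, 85, 117, 147), (150, 84, 90, 95), (156, 89, 95, 99), (162, 96, 102, 107), (168, 100, 105, 110), (174, 100, 105, 111), (180, 100, 106, 111), (186, 100
[... 360 characters left out ...]
(102, 88, 121, 151), (108, 87, 118, 149), (114, 87, 118, 147), (120, 89, 122, 152), (126, 88, 120, 150), (132, 83, 115, 145), (138, 85, 116, 146), (144, 87, 120, 150), (150, 84, 90, 95), (156, 91, 96, 101), (162, 97, 103, 107), (168, 100, 105, 111), (174, 100, 106, 111), (180, 100, 105, 111), (186, 100, 106, 111), (192, 103, 108, 113), (198, 103, 108, 114), (204, 103, 108, 114), (210, 103, 108, 113), (216, 104, 110, 115), (222, 110, 115, 121), (228, 105, 110, 115), (234, 106, 111, 116), (240, 88, 92, 97)]
-10 rim [321. 166.] bottom [321. 166.]
0 rim [321. 159.] bottom [321. 149.]
10 rim [321. 154.] bottom [321. 133.]
20 rim [321. 152.] bottom [321. 118.]
50 rim [321. 166.] bottom [321.  84.]
```

The bin is level again: its rear bottom edge is at row 148, against 149 predicted. I'll set it down on the free strip.

```bash
python3 -m inch '[[0,0,0.8,0,4],[-0.2,0.5,1.5,0,4],[-0.8,2,1.5,0,4],[-1.5,4,1.5,0,4],[-2.2,6,1.5,0,4],[-2.7,7.2,1.5,0,4],[-2.8,7.5,0,0,4],[-2.8,7.5,-2,0,4],[-2.8,7.5,-3.3,0,4],[-2.8,7.5,-3.5,0,4]]'; python3 -m inch '[[0,0,-0.2,0,4],[0,0,-0.4,0,4],[0,0,-0.6,0,4],[0,0,-0.75,0,4],[0,0,-0.85,0,4],[0,0,-0.85,0,4]]'
```

```text
time_s: 17.52
position: [0.4554, -0.0523, 0.0648]
tcp_rot: [[-0.353, 0.936, -0.005], [0.936, 0.353, 0.002], [0.004, -0.004, -1.0]]
force: [-0.5, 0.7, -0.6]
opening: 0.755
grasp_force: 30.0
time_s: 18.02
position: [0.4579, -0.0541, 0.0582]
tcp_rot: [[-0.352, 0.936, 0.0], [0.936, 0.352, -0.0], [-0.0, 0.0, -1.0]]
force: [-0.9, 0.6, -0.6]
opening: 0.755
grasp_force: 30.0
```

```bash
python3 -m inch '[[0,0,-0.1,0,4],[0,0,-0.2,0,4],[0,0,-0.2,0,4]]'; python3 -m inch '[[0,0,-0.1,0,4],[0,0,-0.2,0,4],[0,0,-0.2,0,4]]'
```

```text
time_s: 18.27
position: [0.4579, -0.0539, 0.0567]
tcp_rot: [[-0.352, 0.936, 0.001], [0.936, 0.352, -0.0], [-0.0, 0.001, -1.0]]
force: [-0.4, 0.8, 5.9]
opening: 0.755
grasp_force: 30.0
time_s: 18.52
position: [0.458, -0.054, 0.0566]
tcp_rot: [[-0.353, 0.936, 0.002], [0.936, 0.353, -0.001], [-0.001, 0.001, -1.0]]
force: [-3.2, 2.1, 24.7]
opening: 0.758
grasp_force: 30.0
```

```bash
python3 -m inch '[[0,0,0.1,0,4],[0,0,0.2,0,4],[0,0,0.2,0,4],[0,0,0.2,0,7.5],[0,0,0.2,0,8.7],[0,0,0.2,0,8.7],[0,0,0.2,0,8.7],[0,0,0.2,0,8.7]]'; python3 -m inch '[[0,0,1,0,8.7],[0,0,3,0,8.7],[0,0,6,0,8.7],[0,0,10,0,8.7],[0,0,14,0,8.7],[0,0,14,0,8.7],[0,0,14,0,8.7]]'; python3 look.py 10; python3 - <<'E'
from h import *
g=cv2.imread("pics/wrist10.png");s,c=pickle.load(open("pics/wrist10.pkl","rb"));w=wcam(s,c)
R=w["rotation"];o=w["xyz"];n=np.array([-.352,.936,0]);l=np.array([.936,.352,0])
def pr(p):return cv2.projectPoints((R.T@(p-o)).reshape(1,1,3),np.zeros(3),np.zeros(3),c["intrinsics"],np.array([c["k1"],0,0,0.]))[0].ravel().round().tolist()
P=np.array([.458,-.054,0])
for nm,x,z in(("rear rim",.046,.046),("rear bottom",.046,0),("bar",.0,.081),("front lip",-.046,.032)):print(nm,pr(P+n*x+l*.02+[0,0,z]))
for u in(300,345):print(u,[(r,*g[r-1:r+2,u-2:u+3].mean((0,1)).astype(int).tolist()) for r in range(110,240,5)])
E
```

```text
time_s: 19.18
position: [0.4577, -0.0539, 0.0558]
tcp_rot: [[-0.352, 0.936, -0.0], [0.936, 0.352, 0.0], [0.0, -0.0, -1.0]]
force: [0.3, -0.2, 0.2]
opening: 0.978
grasp_force: 0.0
time_s: 19.77
position: [0.4592, -0.0545, 0.1982]
tcp_rot: [[-0.353, 0.936, 0.006], [0.936, 0.353, -0.002], [-0.004, 0.005, -1.0]]
force: [-0.3, -0.0, -0.7]
opening: 1.002
grasp_force: 0.0
wrist []
scene [([456, 201, 3, 6, 12], [457.2, 203.7], [0.936, -0.216, 0.012])]
top [([463, 88, 4, 12, 21], [464.5, 92.8], [0.769, -0.371, 0.012]), ([480, 109, 16, 4, 28], [487.2, 110.5], [0.726, -0.424, 0.012]), ([444, 167, 10, 14, 78], [448.7, 173.7], [0.576, -0.329, 0.012])]
rear rim [339.0, 137.0]
rear bottom [337.0, 133.0]
bar [341.0, 191.0]
front lip [337.0, 219.0]
300 [(110, 89, 122, 152), (115, 89, 123, 152), (120, 87, 119, 149), (125, 86, 118, 147), (130, 84, 113, 139), (135, 156, 164, 171), (140, 99, 104, 110), (145, 178, 187, 195), (150, 178, 187, 194), (155, 178, 186, 194), (160, 173, 181, 189), (165, 173, 182, 190), (170, 165, 172, 180), (175, 102, 108, 113), (180, 87, 92, 97), (185, 99, 105, 110), (190, 94, 99, 104), (195, 101, 106, 112), (200, 101, 106, 111), (205, 103, 108, 113), (210, 102, 108, 113), (215, 101, 106, 112), (220, 83, 116, 145), (225, 83, 114, 144), (230, 84, 115, 145), (235, 85, 117, 146)]
345 [(110, 157, 204, 239), (115, 155, 201, 237), (120, 156, 202, 238), (125, 159, 204, 240), (130, 149, 191, 224), (135, 159, 167, 174), (140, 94, 99, 105), (145, 150, 157, 165), (150, 150, 157, 164), (155, 149, 156, 164), (160, 144, 152, 159), (165, 147, 154, 162), (170, 147, 155, 162), (175, 151, 157, 165), (180, 104, 110, 116), (185, 176, 184, 192), (190, 160, 168, 176), (195, 159, 167, 174), (200, 99, 104, 110), (205, 98, 103, 108), (210, 98, 104, 109), (215, 97, 102, 108), (220, 89, 121, 150), (225, 89, 122, 151), (230, 90, 123, 152), (235, 89, 121, 151)]
```

```bash
python3 -m inch '[[0,0,5,0,8.7],[0,0,5,0,8.7],[0,0,5,0,8.7],[0,0,5,0,8.7]]'; python3 -c "from rig import bot;print(bot.hand_in())"
```

```text
time_s: 20.25
position: [0.4572, -0.0538, 0.245]
tcp_rot: [[-0.352, 0.936, -0.002], [0.936, 0.352, 0.001], [0.001, -0.001, -1.0]]
force: [0.4, -0.6, -0.0]
opening: 0.999
grasp_force: 0.0
the job is handed in; nothing more can be done
None
```

I handed the job in at 20.3 s: the battery is in the collection tray, and the empty bin stands upright on the bare worktop between the tray and the organiser.

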